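# Load the filament dry box, shut its lid and clamp it

## Robot

A 6-joint arm with a two-finger parallel gripper is mounted at the origin on the work surface. World frame = base frame: x ahead of the robot, y to its left, z up, the work surface at z = 0. Lengths are in m, angles in rad, forces in N, time in s.
With the tool pointing down it reaches from about 0.3 to 0.875 m from the base axis. Payload 6.4 kg.
Tool frame: the origin (TCP) lies midway between the tips of the shut fingers; the grasp point (between the pads) lies 19 mm behind it; z points along the fingers, y is the line along which they close (so a half turn about z gives the same grasp; the last joint's range is limited). The gripper opens to 85 mm and grips with 20 to 120 N. Pads are 22 mm wide; open, the fingers measure 114 mm over their backs; the gripper's body (76 mm by 85 mm) begins 54 mm behind the grasp point. The pads swing forward as they close: fully open they stand 13 mm farther back than shut.
Start: joints at [-1.512, 0.181, 1.607, -0, 1.354, -0.206], TCP at [0.151, -0.555, 0.231] pointing down, gripper open.
Joint ranges: [-2.99, 2.99], [-0.89, 2.07], [0.3, 2.58], [-1.14, 4.28], [0, 2.63], [-3.12, 3.12]. Speed limits (rad/s): [2.57, 2.57, 3.01, 3.14, 3.14, 3.14].

## Interface

Orientations are given as a unit quaternion [w, x, y, z].
In Python, from bench import get_obs, camera, hand_in gives the robot as it stands.
- The arm moves only by the tool carry_out, never from a script. Its argument "plan" is a list that holds one entry, the list of rows, each a list of 7 numbers: the shift along the world's x, y, z in m, then the turn, a rotation vector about the world's x, y, z in rad, then the opening, from 0 (shut) to 1 (fully open). In form: [[[x, y, z, rx, ry, rz, hand], ...]]. A call has exactly 5 rows; each row is the pose to reach, as a shift and turn from the pose commanded when the call began; what a row does not reach only later rows make up. A row lasts 1/12 s, in which the tool goes at most 41.7 mm and 7.16 degrees, less where a joint would pass 70% of its speed; a pose out of reach is approached as far as the arm can. A call with a gripper value outside its range is refused whole. The fingers move at their own pace and stop on an object; the grip force is fixed at half the most. Time passes only in rows, so rows that repeat a pose let the fingers close, or fill a call up. It gives the time, the measured TCP pose, the force, the opening and the grip force at its end, in the units of the state.
- get_obs(): the state, without advancing time (a new reading comes with each control period).
- camera(name): name is "scene" or "top" or "wrist"; returns a dict with "pixels" (384x512x3 uint8, red, green, blue), "z_map" (384x512 float32, m along the optical axis (not along the pixel's ray), 0 where there is no reading), "camera_matrix" (3x3 intrinsics, pixels), "k1" (the pictures are not rectified: a ray, as slopes to the right and down, at radius r is drawn at 1 + k1 r^2 times it, then the intrinsics apply), "cam_to_world" (4x4, takes a point from camera to world coordinates). Camera axes: x right, y up, looking along -z (the intrinsics and any distortion apply to the point x, -y, -z); pixel columns grow to the right and rows downward; lengths in m; the calibration is good to about 2 mm. A picture is of the moment at which its call begins.
- hand_in(): hands the job in; it is judged then, once.
The state is a dict: "time_s": time; "q": joint angles; "dq": joint speeds; "joint_efforts": joint torques, N m; "eef_pos": TCP position; "eef_rot": TCP orientation; "wrist_force": force on the tool from outside, world axes, zero at the start; "torque": the same for the moment, N m; "opening": opening from 0.0 (shut) to 1.0 (fully open); "grasp_force": force on a finger pad.
Only numpy, scipy, OpenCV 4.12 (cv2) and the standard library are available. Lean on these libraries where they do the work, as an engineer would, in place of code of your own. Each camera call takes 0.05 s, during which the arm holds its last target. There are 200 camera calls.

## Task

Put the orange filament spool flat on the floor of the dry box's large compartment and stand the green desiccant canister upright in its small compartment, setting both down rather than dropping them. Then, with both in and let go, swing the blue lid fully shut without slamming it, and only after that bring the red hold-down clamp fully down on the lid. Leave the other things on the bench where they are.

Things in the scene. Friction and masses are not known exactly. Their poses are not given: they have to be found in the camera images.
- drybox: grey open-topped dry box fixed to the bench, 200 (its x) x 260 (its y) x 75 mm high, walls 5 mm, floor 6 mm thick. Origin: centre of its underside. Lid hinged along its +x wall; clamp 35 mm outside the middle of its -x wall, on two steel cheeks 110 mm high. A white divider 51 mm high, 4 mm thick at y = -47 mm parts it in two
- spool_bay (a point): centre of the floor (6 mm above the bench) of the box's large compartment, 190 (box x) x 170 (box y) mm, for the spool
- canister_bay (a point): centre of the floor (6 mm above the bench) of the box's small compartment, 190 (box x) x 76 (box y) mm, for the canister
- lid (a joint): angle of the blue lid, a panel 203 mm from hinge to front edge, 264 mm wide along the box's y, 8 mm thick: 0 shut, about 1.57 upright, 2.0 leaning fully back, away from the box. Stiff hinge: it stays where it is left and must be pushed all the way down (a few newtons)
- lid_hinge (a point): a point on the lid's hinge axis (which runs along the box's y), in the middle, 100 mm along the box's x and 77 mm above the bench; the lid's underside is level with it
- lid_edge (a point): middle of the lid's free front edge, on its outer (upper) face, 203 mm from the hinge; a tab 70 mm wide sticks out 16 mm farther
- clamp (a joint): angle of the red clamp arm: 0 down (level, its rubber foot on the shut lid), about 1.57 upright, 2.0 leaning back away from the box. Stiff hinge: it stays where it is left and must be pushed all the way down (a few newtons)
- clamp_hinge (a point): the clamp's pivot, at x = -135 mm, y = 0 in the box's frame, 100 mm above the bench, its axis along the box's y. The arm is a bar 135 mm long, 20 mm wide, 12 mm thick
- clamp_tip (a point): middle of the outer (upper when down) face of the red grip block at the end of the clamp arm (30 x 34 x 16 mm), 120 mm along the arm from the pivot and 14 mm off the arm's axis
- spool: spool to load: all orange, 110 mm in diameter, 45 mm high, lying flat, with an open hole 52 mm in diameter right through; 0.3 kg. It can be gripped across one side, one finger in the hole and one outside (29 mm thick). Origin: centre of its underside, z up along its axis
- canister: desiccant canister to load: green cylinder with a white cap, 51 mm in diameter, 60 mm high, standing. Origin: centre of its underside, z up
- canister_top (a point): middle of the canister's cap, 60 mm above its underside
- spare_spool: bystander: all-black spool of the same size as the orange one, lying flat. Origin: centre of its underside
- glue_jar: bystander: jar with a black cap, 50 mm in diameter, 75 mm high. Origin: centre of its underside
- figure: bystander: black printed figure, 52 mm in diameter at the foot, 92 mm high. Origin: centre of its underside
- wash_bottle: bystander: tall white bottle with a red cap, 56 mm in diameter, 170 mm high. Origin: centre of its underside
- scraper: bystander: scraper 200 mm long lying flat along its x. Origin: middle of its underside
- mask: bystander: black printed mask with two horns, 125 mm in diameter, 106 mm high. Origin: centre of its underside
- nozzle_tray: bystander: yellow tray with small compartments, 120 x 90 x 30 mm. Origin: centre of its underside
Mind the look-alikes: they are no part of the job. There is more than one size of the spool; the job needs the largest.

How it is judged:
On the way, in this order (a step that is already met when the one before it is completed fails the run):
1. the orange spool lies flat on the floor of the large compartment and the canister stands upright in the small one, both let go, the lid still open (x of spool in the frame of drybox between -0.045 and 0.045 m and y of spool in the frame of drybox between 0 and 0.08 m and z of spool in the frame of drybox between -0.002 and 0.014 m and angle between spool's own z axis and vertical below 0.12 rad and x of canister in the frame of drybox between -0.08 and 0.08 m and y of canister in the frame of drybox between -0.13 and -0.05 m and z of canister in the frame of drybox between -0.002 and 0.014 m and z of canister_top in the frame of drybox above 0.06 m and contact force between the fingers and spool below 0.1 N and contact force between the fingers and canister below 0.1 N and value of joint lid above 0.5 rad), for 0.2 s.
2. the lid is fully shut, the clamp still up (value of joint lid below 0.04 rad and value of joint clamp above 0.5 rad), for 0.05 s.
3. the clamp is fully down on the shut lid (value of joint clamp below 0.06 rad and value of joint lid below 0.04 rad), for 0.2 s.
At the end, for the whole second after the job is handed in: the spool lies flat (within 0.12 rad) on the floor of the large compartment, the canister stands on the floor of the small one, both at rest; the lid is shut (under 0.04 rad) and the clamp is down (under 0.06 rad) (all of step 3 and x of spool in the frame of drybox between -0.045 and 0.045 m and y of spool in the frame of drybox between 0 and 0.08 m and z of spool in the frame of drybox between -0.002 and 0.014 m and angle between spool's own z axis and vertical below 0.12 rad and x of canister in the frame of drybox between -0.08 and 0.08 m and y of canister in the frame of drybox between -0.13 and -0.05 m and z of canister in the frame of drybox between -0.002 and 0.014 m and z of canister_top in the frame of drybox above 0.06 m and linear speed of each of spool, canister below 0.02 m/s); the robot touches nothing.
It fails at once if the lid is slammed (swung shut faster than 3 rad/s) (velocity of joint lid below -3 rad/s).
It fails at once if the spool is dropped from more than about 25 mm (contact force between the fingers and spool below 0.05 N and linear speed of spool above 0.7 m/s).
It fails at once if the canister is dropped from more than about 25 mm (contact force between the fingers and canister below 0.05 N and linear speed of canister above 0.7 m/s).
It fails at once if one of the other things on the bench is moved more than 25 mm (distance of any of spare_spool, glue_jar, figure, wash_bottle, scraper, mask, nozzle_tray from where it was at the start of the episode above 0.025 m).
It also fails if it takes over 72 s, if anything falls off the work surface, if the arm or the gripper's body presses on something with over 40 N, if the wrist force passes 120 N, or if a joint passes its speed limit or range.

## Working session

There is one attempt and no reset: what is moved stays moved. The work goes in short steps, Python scripts to look and compute and a tool call to move; the robot and the scene stay as the last step left them, time stands still between calls to the robot, and variables do not carry over. Pictures are saved under pics/ and viewed, at most 10 in all, crops included, and the job is handed in when it is done.

Besides the shell and the picture viewer there is one more tool, called after "Call:" as name(argument=value, ...) on one line, values as JSON. carry_out: Moves the arm, as the interface text tells. Its arguments: {"type":"object","properties":{"plan":{"type":"array","items":{"type":"array","items":{"type":"array","items":{"type":"number"}}}}},"required":["plan"]}

```bash
mkdir -p pics; ls; cat > h.py <<'E'
import numpy as np, cv2
from bench import get_obs, camera, hand_in
def cloud(c):
    K=c["camera_matrix"];h,w=c["z_map"].shape
    u,v=np.meshgrid(np.arange(w),np.arange(h))
    p=cv2.undistortPoints(np.stack([u,v],-1).reshape(-1,1,2).astype(np.float64),K,np.array([c["k1"],0,0,0,0.])).reshape(h,w,2)
    z=c["z_map"]
    P=np.stack([p[...,0]*z,-p[...,1]*z,-z,np.ones_like(z)],-1)
    W=P@c["cam_to_world"].T
    W=W[...,:3]; W[z==0]=np.nan
    return W
def save(c,n): cv2.imwrite(f"pics/{n}.png",c["pixels"][...,::-1])
E
python3 - <<'E'
from h import *
for n in ("scene","top"):
    c=camera(n);save(c,n+"0");np.savez(n+"0",W=cloud(c),im=c["pixels"]);print(n,c["cam_to_world"].round(3).tolist(),c["k1"],c["camera_matrix"].tolist())
o=get_obs();print(o)
E
```

```text
pics
scene [[-0.653, -0.56, 0.51, 1.151], [0.757, -0.478, 0.445, 0.503], [-0.005, 0.676, 0.737, 1.003], [0.0, 0.0, 0.0, 1.0]] -0.06631763204624737 [[372.3671845547108, 0.0, 255.96914182471986], [0.0, 372.3671845547108, 191.80042832764718], [0.0, 0.0, 1.0]]
top [[-0.101, 0.974, -0.204, 0.208], [-0.995, -0.1, 0.016, -0.032], [-0.005, 0.205, 0.979, 1.584], [0.0, 0.0, 0.0, 1.0]] 0.06709355272210595 [[477.9721734712315, 0.0, 253.24298990251364], [0.0, 477.9721734712315, 196.49921100692325], [0.0, 0.0, 1.0]]
{'time_s': 0.1, 'q': array([-1.51230955e+00,  1.81461073e-01,  1.60790463e+00, -5.32383199e-06,
        1.35380823e+00, -2.06292823e-01]), 'dq': array([ 0.00085292, -0.00176395, -0.00298487, -0.00035155, -0.00050188,
       -0.00049865]), 'joint_efforts': array([ 8.81779924e-04, -4.45878804e+01, -3.52236521e+01, -3.45095314e-04,
        4.18155076e-03,  2.14916963e-05]), 'eef_pos': array([ 0.15046508, -0.55444925,  0.23047907]), 'eef_rot': array([-7.88671671e-04,  9.91248877e-01,  1.32003935e-01,  5.57854087e-05]), 'wrist_force': array([-0.15089666, -0.29828208, -0.36454285]), 'torque': array([ 0.03958507, -0.02281824,  0.01685634]), 'grasp_force': 0.0, 'opening': 1.0026023497020387}
```

View pics/scene0.png

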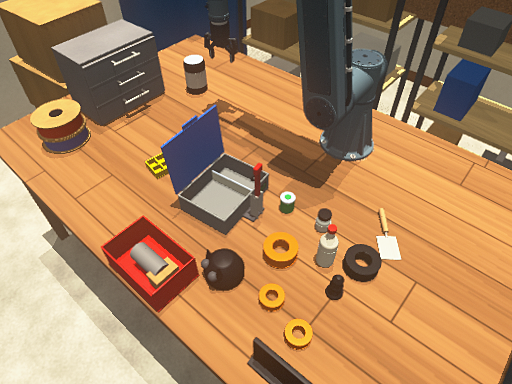

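View pics/top0.png

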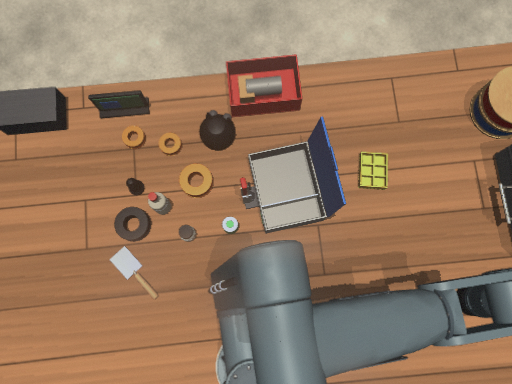

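The scene view shows the big orange spool at (281,250), the canister at (288,202), the box at (225,190) with its lid leaning open, and the red clamp up at (258,180). In the top view these are at (196,180), (230,225), (290,185) and (246,186). The smaller orange rings at (170,143) and (133,136) are decoys.

```bash
python3 - <<'E'
from h import *
def get(n): d=np.load(n+"0.npz");return d["W"],cv2.cvtColor(d["im"],cv2.COLOR_RGB2HSV),d["im"]
for n,bx in (("top",{"spool":(170,205,155,215),"can":(210,240,215,245),"clamp":(170,200,232,258),"lid":(110,225,300,350)}),
             ("scene",{"spool":(225,275,258,305),"can":(188,216,276,300),"clamp":(158,222,240,270),"lid":(100,205,155,230)})):
    W,H,im=get(n)
    for k,(r0,r1,c0,c1) in bx.items():
        w=W[r0:r1,c0:c1];h=H[r0:r1,c0:c1]
        if k=="spool": m=(h[...,0]>8)&(h[...,0]<28)&(h[...,1]>150)&(w[...,2]>.037)
        if k=="can": m=(w[...,2]>.052)&(w[...,2]<.075)
        if k=="clamp": m=((h[...,0]<6)|(h[...,0]>174))&(h[...,1]>150)&(w[...,2]>.08)
        if k=="lid": m=(h[...,0]>105)&(h[...,0]<130)&(h[...,1]>120)&(w[...,2]>.06)
        p=w[m]
        print(n,k,m.sum(),"min",p.min(0).round(3),"max",p.max(0).round(3),"med",np.median(p,0).round(3))
        if k in("spool","can"):
            (c,s,a)=cv2.minAreaRect(p[:,:2].astype(np.float32)); print("  rect",np.round(c,4),np.round(s,3)); print("  circ",cv2.minEnclosingCircle(p[:,:2].astype(np.float32)))
        if k=="lid":
            q=p-p.mean(0);U,S,V=np.linalg.svd(q,full_matrices=False);print("  pca",V.round(3).tolist(),(S/np.sqrt(len(p))).round(4))
            nn=V[2];f=V[1]; 
W,H,im=get("top")
w=W[130:240,235:345].reshape(-1,3)
for lo,hi in((.069,.081),(.003,.012),(.045,.056)):
    m=(w[:,2]>lo)&(w[:,2]<hi);p=w[m][:,:2].astype(np.float32)
    print(lo,m.sum(),cv2.minAreaRect(p)); 
W2,_,_=get("scene")
w=W2[140:235,160:270].reshape(-1,3)
for lo,hi in((.070,.080),):
    m=(w[:,2]>lo)&(w[:,2]<hi);p=w[m][:,:2].astype(np.float32)
    print("scene",lo,m.sum(),cv2.minAreaRect(p))
# bystanders heights near
W,H,im=get("top")
big=cv2.resize(im[90:260,90:410],None,fx=2.5,fy=2.5,interpolation=cv2.INTER_CUBIC);cv2.imwrite("pics/crop.png",big[...,::-1])
E
```

```text
top spool 78 min [0.554 0.074 0.037] max [0.643 0.182 0.056] med [0.619 0.148 0.043]
  rect [0.5955 0.1303] [0.107 0.083]
  circ ((0.6069527864456177, 0.1278640776872635), 0.054358821362257004)
top can 183 min [0.421 0.003 0.052] max [0.467 0.052 0.069] med [0.443 0.027 0.059]
  rect [0.4437 0.0279] [0.048 0.046]
  circ ((0.44414275884628296, 0.02702874317765236), 0.025089390575885773)
top clamp 51 min [ 0.517 -0.038  0.216] max [ 0.548 -0.021  0.242] med [ 0.533 -0.03   0.233]
top lid 181 min [ 0.435 -0.306  0.27 ] max [ 0.696 -0.271  0.299] med [ 0.555 -0.289  0.278]
  pca [[-0.993, -0.118, -0.002], [0.005, -0.029, -1.0], [0.118, -0.993, 0.03]] [0.0778 0.0073 0.0018]
scene spool 669 min [0.556 0.074 0.038] max [0.666 0.183 0.052] med [0.613 0.13  0.045]
  rect [0.611  0.1292] [0.108 0.106]
  circ ((0.6101216077804565, 0.12900234758853912), 0.05570343881845474)
scene can 144 min [0.423 0.005 0.052] max [0.472 0.053 0.066] med [0.45 0.03 0.06]
  rect [0.4477 0.0293] [0.048 0.048]
  circ ((0.44485917687416077, 0.027345919981598854), 0.02752094715833664)
scene clamp 169 min [ 0.52  -0.034  0.105] max [ 0.553 -0.018  0.238] med [ 0.541 -0.026  0.194]
scene lid 159 min [ 0.438 -0.302  0.081] max [ 0.696 -0.252  0.295] med [ 0.566 -0.281  0.277]
  pca [[0.726, 0.013, 0.688], [-0.68, -0.14, 0.72], [0.106, -0.99, -0.093]] [0.0865 0.0745 0.0023]
0.069 456 ((0.5478972792625427, -0.14553314447402954), (0.2607441246509552, 0.2509309947490692), 6.78942346572876)
0.003 3171 ((0.5703592300415039, -0.18678472936153412), (0.3758755326271057, 0.38040149211883545), 84.02202606201172)
0.045 218 ((0.5434799790382385, -0.12172742187976837), (0.2574222683906555, 0.2940787971019745), 6.606009006500244)
scene 0.07 439 ((0.6239731907844543, -0.13631701469421387), (0.41264423727989197, 0.250680148601532), 6.279427528381348)
```

View pics/crop.png

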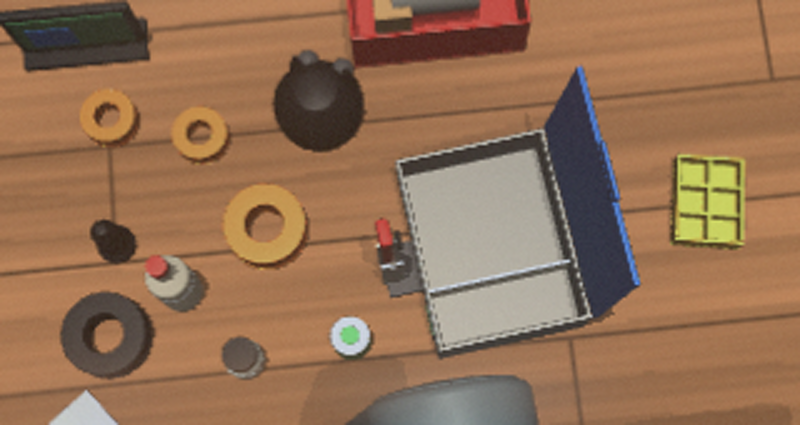

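The crop shows the rim corners at about (398,162), (544,132), (590,319) and (440,354), with the divider running between (430,292) and (570,264). I'll cast the corner rays onto the rim height.

```bash
python3 - <<'E'
from h import *
d=np.load("top0.npz");W=d["W"]
T=camera("top");M=T["cam_to_world"]
def ray(u,v,z):
    p=cv2.undistortPoints(np.array([[[u,v]]],float),T["camera_matrix"],np.array([T["k1"],0,0,0,0.])).ravel()
    r=M[:3,:3]@np.array([p[0],-p[1],-1]);return M[:3,3]+r*(z-M[2,3])/r[2]
P=[ray(a/2.5+89.7,b/2.5+89.7,.075)[:2] for a,b in((398,162),(544,132),(590,319),(440,354))]
P=np.array(P);print(P.round(4),cv2.minAreaRect(P.astype(np.float32)),P.mean(0))
ang=np.radians(-83.2);X=np.array([np.cos(ang),np.sin(ang)]);Y=np.array([-X[1],X[0]])
for n in("top","scene"):
    w=np.load(n+"0.npz")["W"].reshape(-1,3)
    a=w[:,:2]-P.mean(0);x=a@X;y=a@Y
    m=(abs(w[:,2]-.075)<.004)&(abs(x)<.12)&(abs(y)<.15)
    f=m&(x<-.06)&(abs(y)>.04);g=m&(abs(x)<.08)
    print(n,"xwall",np.percentile(x[f],[2,50,98]).round(4),"y- wall",np.percentile(y[g&(y<-.08)],[2,50,98]).round(4) if (g&(y<-.08)).any() else 0,"y+",np.percentile(y[g&(y>.08)],[2,50,98]).round(4) if (g&(y>.08)).any() else 0)
    # wall angle
    q=w[f][:,:2];V=np.linalg.svd(q-q.mean(0))[2][0];print(" xwall dir",np.degrees(np.arctan2(V[1],V[0])))
    dv=(abs(w[:,2]-.057)<.004)&(abs(x)<.08)&(abs(y+.047)<.015);
    if dv.any(): print(" div",np.median(y[dv]),dv.sum())
E
```

```text
[[ 0.6643 -0.0571]
 [ 0.6853 -0.2528]
 [ 0.4315 -0.2801]
 [ 0.4062 -0.085 ]] ((0.5457924604415894, -0.1688539683818817), (0.25958719849586487, 0.1967441588640213), 6.153843402862549) [ 0.54682701 -0.16873282]
top xwall [-0.0993 -0.0958 -0.0644] y- wall [-0.1263 -0.1237 -0.1212] y+ [0.1276 0.131  0.1332]
 xwall dir -173.0248381956644
 div -0.04377699227253642 8
scene xwall [-0.1014 -0.0967 -0.0641] y- wall [-0.1253 -0.1205 -0.1175] y+ [0.1281 0.1319 0.1349]
 xwall dir 5.864448032327644
 div -0.03985353957439904 7
```

Box centre is about (0.5515, -0.1695), with box x pointing along (0.113, -0.994). The spool is at (0.610, 0.129) and the canister at (0.445, 0.028). I'll take the canister first.

Call:
carry_out(plan=[[[0.036, 0.072, 0, 0, 0, -0.08, 1], [0.054, 0.108, 0, 0, 0, -0.15, 1], [0.072, 0.144, 0, 0, 0, -0.15, 1], [0.09, 0.18, 0, 0, 0, -0.15, 1], [0.09, 0.18, 0, 0, 0, -0.15, 1]]])

```text
time_s: 0.57
eef_pos: [0.2411, -0.3723, 0.2307]
eef_rot: [-0.001, 0.998, 0.057, 0.0]
wrist_force: [1.4, -0.1, 0.6]
opening: 1.0
grasp_force: 0.0
```

Call:
carry_out(plan=[[[0.018, 0.036, 0, 0, 0, 0, 1], [0.036, 0.072, 0, 0, 0, 0, 1], [0.054, 0.108, 0, 0, 0, 0, 1], [0.072, 0.144, 0, 0, 0, 0, 1], [0.09, 0.18, 0, 0, 0, 0, 1]]])

```text
time_s: 0.98
eef_pos: [0.3308, -0.1931, 0.2313]
eef_rot: [0.0, 0.998, 0.057, 0.0]
wrist_force: [1.2, -0.6, 0.4]
opening: 1.0
grasp_force: 0.0
```

Call:
carry_out(plan=[[[0.018, 0.036, 0, 0, 0, 0, 1], [0.036, 0.072, 0, 0, 0, 0, 1], [0.054, 0.108, 0, 0, 0, 0, 1], [0.072, 0.144, 0, 0, 0, 0, 1], [0.09, 0.18, 0, 0, 0, 0, 1]]])

```text
time_s: 1.4
eef_pos: [0.4209, -0.0128, 0.2314]
eef_rot: [0.0, 0.998, 0.057, 0.0]
wrist_force: [0.8, -0.7, 0.5]
opening: 1.003
grasp_force: 0.0
```

Call:
carry_out(plan=[[[0.012, 0.02, -0.02, 0, 0, 0, 1], [0.024, 0.043, -0.04, 0, 0, 0, 1], [0.024, 0.043, -0.07, 0, 0, 0, 1], [0.024, 0.043, -0.07, 0, 0, 0, 1], [0.024, 0.043, -0.07, 0, 0, 0, 1]]])

```text
time_s: 1.82
eef_pos: [0.4429, 0.0285, 0.1601]
eef_rot: [-0.001, 0.998, 0.058, -0.002]
wrist_force: [-0.3, -0.4, -0.5]
opening: 1.001
grasp_force: 0.0
```

```bash
python3 - <<'E'
from h import *
o=get_obs();print(o["time_s"],o["eef_pos"],o["eef_rot"],o["q"].round(3))
c=camera("wrist");save(c,"w1");W=cloud(c)
w=W.reshape(-1,3);m=(w[:,2]>.052)&(w[:,2]<.07)&(np.hypot(w[:,0]-.445,w[:,1]-.028)<.06)
p=w[m][:,:2].astype(np.float32);print("can",m.sum(),cv2.minAreaRect(p),cv2.minEnclosingCircle(p))
w=np.load("scene0.npz")["W"].reshape(-1,3)
for n,cx,cy in(("mask",.71,.065),("bottle",.53,.2)):
    m=(w[:,2]>.02)&(np.hypot(w[:,0]-cx,w[:,1]-cy)<.075)&(np.hypot(w[:,0]-.61,w[:,1]-.129)>.06);print(n,w[m].min(0).round(3),w[m].max(0).round(3))
    m&=w[:,2]>.085;print("  high",w[m].min(0).round(3),w[m].max(0).round(3))
E
```

```text
1.8167 [0.44289188 0.02849114 0.16006548] [-5.16665230e-04  9.98324787e-01  5.78105327e-02 -2.30113905e-03] [-0.204 -0.035  1.991 -0.     1.191  1.251]
can 2430 ((0.44650954008102417, 0.028882302343845367), (0.04968666285276413, 0.04973491653800011), 25.892717361450195) ((0.4464094042778015, 0.02872506156563759), 0.02541537955403328)
mask [0.715 0.002 0.021] [0.785 0.107 0.086]
  high [0.766 0.042 0.085] [0.779 0.062 0.086]
bottle [0.458 0.169 0.021] [0.568 0.275 0.173]
  high [0.517 0.224 0.085] [0.567 0.275 0.173]
```

Call:
carry_out(plan=[[[0.003, 0, -0.03, 0, 0, 0, 1], [0.003, 0, -0.06, 0, 0, 0, 1], [0.003, 0, -0.09, 0, 0, 0, 1], [0.003, 0, -0.12, 0, 0, 0, 1], [0.003, 0, -0.138, 0, 0, 0, 1]]])

```text
time_s: 2.28
eef_pos: [0.4478, 0.0269, 0.0228]
eef_rot: [0.0, 0.998, 0.056, 0.0]
wrist_force: [-0.6, 0.8, -0.8]
opening: 1.001
grasp_force: 0.0
```

Call:
carry_out(plan=[[[0, 0, 0, 0, 0, 0, 0.4], [0, 0, 0, 0, 0, 0, 0.2], [0, 0, 0, 0, 0, 0, 0.2], [0, 0, 0, 0, 0, 0, 0.2], [0, 0, 0, 0, 0, 0, 0.2]]])

```text
time_s: 2.7
eef_pos: [0.4498, 0.0272, 0.0259]
eef_rot: [0.001, 0.998, 0.057, 0.002]
wrist_force: [-1.5, -1.3, 7.5]
opening: 0.577
grasp_force: 62.3
```

Call:
carry_out(plan=[[[0, 0, 0, 0, 0, 0, 0.2], [0, 0, 0, 0, 0, 0, 0.2], [0, 0, 0, 0, 0, 0, 0.2], [0, 0, 0, 0, 0, 0, 0.2], [0, 0, 0, 0, 0, 0, 0.2]]])

```text
time_s: 3.12
eef_pos: [0.4498, 0.0272, 0.0259]
eef_rot: [0.001, 0.998, 0.057, 0.002]
wrist_force: [-0.8, -2.1, 7.8]
opening: 0.581
grasp_force: 62.3
```

Call:
carry_out(plan=[[[0, 0, 0.02, 0, 0, 0, 0.2], [0, 0, 0.05, 0, 0, 0, 0.2], [0, 0, 0.09, 0, 0, 0, 0.2], [0, 0, 0.13, 0, 0, 0, 0.2], [0, 0, 0.13, 0, 0, 0, 0.2]]])

```text
time_s: 3.53
eef_pos: [0.4531, 0.0271, 0.1625]
eef_rot: [0.002, 0.998, 0.058, 0.008]
wrist_force: [1.6, -0.6, -0.6]
opening: 0.578
grasp_force: 62.6
```

Call:
carry_out(plan=[[[-0.01, -0.035, 0, 0, 0, 0, 0.2], [-0.01, -0.07, 0, 0, 0, 0, 0.2], [-0.01, -0.11, 0, 0, 0, 0, 0.2], [0.0, -0.15, 0, 0, 0, 0, 0.2], [0.01, -0.185, 0, 0, 0, 0, 0.2]]])

```text
time_s: 3.95
eef_pos: [0.4578, -0.1595, 0.1549]
eef_rot: [0.001, 0.998, 0.057, 0.001]
wrist_force: [0.6, -0.2, -1.2]
opening: 0.575
grasp_force: 62.8
```

Call:
carry_out(plan=[[[0.006, -0.02, 0, 0, 0, 0, 0.2], [0.006, -0.02, 0, 0, 0, 0, 0.2], [0.006, -0.02, 0, 0, 0, 0, 0.2], [0.006, -0.02, -0.02, 0, 0, 0, 0.2], [0.006, -0.02, -0.03, 0, 0, 0, 0.2]]])

```text
time_s: 4.37
eef_pos: [0.463, -0.1757, 0.1227]
eef_rot: [-0.0, 0.998, 0.058, -0.0]
wrist_force: [-1.5, 0.1, -2.6]
opening: 0.578
grasp_force: 62.9
```

```bash
python3 - <<'E'
from h import *
o=get_obs();print(o["time_s"],o["eef_pos"],o["opening"])
c=camera("wrist");save(c,"w2");np.savez("w2",W=cloud(c))
E
```

```text
4.3667 [ 0.46297881 -0.17572056  0.12267251] 0.5779711574225832
```

View pics/w2.png

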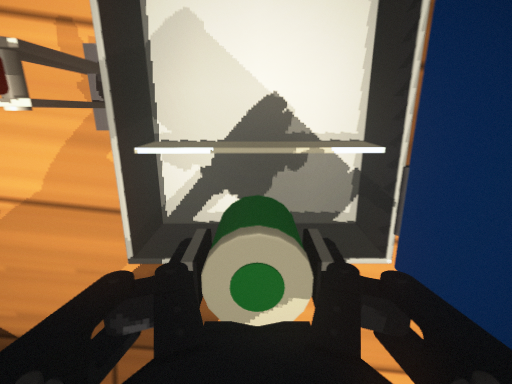

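The picture shows the canister held at (258,285) above the small compartment, the divider at row 150 and the near rim at row 262. I'll check its position in world coordinates.

```bash
python3 - <<'E'
from h import *
W=np.load("w2.npz")["W"]
def s(n,r0,r1,c0,c1,lo,hi):
    w=W[r0:r1,c0:c1].reshape(-1,3);w=w[(w[:,2]>lo)&(w[:,2]<hi)];print(n,len(w),w.min(0).round(4),np.median(w,0).round(4),w.max(0).round(4));return w
d=s("div",140,160,150,370,.045,.065)
L=np.polyfit(d[:,1],d[:,0],1);print("div line x at y=-.17",np.polyval(L,-.17),"slope",L[0])
n=s("near rim L",255,268,140,175,.068,.082);s("near rim R",255,268,335,385,.068,.082)
s("-x wall",60,140,100,130,.068,.082);s("+x rim",60,140,400,430,.068,.082)
c=s("cap",225,320,205,312,.14,.175)
s("can bottom",195,232,225,290,.08,.175)
E
```

```text
div 1422 [ 0.4938 -0.2567  0.045 ] [ 0.5052 -0.1685  0.0509] [ 0.5173 -0.0893  0.0533]
div line x at y=-.17 0.5054353161738383 slope -0.1210563884815507
near rim L 293 [ 0.4126 -0.1159  0.0681] [ 0.4178 -0.1035  0.0741] [ 0.4207 -0.0916  0.0767]
near rim R 368 [ 0.4316 -0.2766  0.0686] [ 0.4364 -0.261   0.0745] [ 0.44   -0.2443  0.0768]
-x wall 985 [ 0.5043 -0.0783  0.068 ] [ 0.5295 -0.0733  0.0742] [ 0.5534 -0.0677  0.0766]
+x rim 1274 [ 0.5268 -0.2718  0.068 ] [ 0.553  -0.2653  0.075 ] [ 0.5755 -0.2596  0.082 ]
cap 9097 [ 0.4401 -0.2015  0.14  ] [ 0.4664 -0.176   0.1568] [ 0.4858 -0.15    0.1602]
can bottom 2030 [ 0.4725 -0.195   0.0975] [ 0.4834 -0.1737  0.1291] [ 0.4858 -0.1554  0.1547]
```

Call:
carry_out(plan=[[[0.004, 0, -0.02, 0, 0, 0, 0.2], [0.004, 0, -0.04, 0, 0, 0, 0.2], [0.004, 0, -0.06, 0, 0, 0, 0.2], [0.004, 0, -0.075, 0, 0, 0, 0.2], [0.004, 0, -0.085, 0, 0, 0, 0.2]]])

```text
time_s: 4.83
eef_pos: [0.4665, -0.1753, 0.0369]
eef_rot: [-0.001, 0.998, 0.058, -0.001]
wrist_force: [0.4, 0.9, -1.6]
opening: 0.575
grasp_force: 62.9
```

Call:
carry_out(plan=[[[0, 0, -0.002, 0, 0, 0, 0.2], [0, 0, -0.004, 0, 0, 0, 0.2], [0, 0, -0.004, 0, 0, 0, 0.2], [0, 0, -0.004, 0, 0, 0, 0.2], [0, 0, -0.004, 0, 0, 0, 0.2]]])

```text
time_s: 5.25
eef_pos: [0.4682, -0.1774, 0.0353]
eef_rot: [0.001, 0.998, 0.057, 0.001]
wrist_force: [-0.4, -0.0, -1.1]
opening: 0.577
grasp_force: 62.9
```

Call:
carry_out(plan=[[[0, 0, -0.001, 0, 0, 0, 0.2], [0, 0, -0.002, 0, 0, 0, 0.2], [0, 0, -0.003, 0, 0, 0, 0.2], [0, 0, -0.003, 0, 0, 0, 0.2], [0, 0, -0.003, 0, 0, 0, 0.2]]])

```text
time_s: 5.67
eef_pos: [0.4677, -0.1772, 0.032]
eef_rot: [0.0, 0.998, 0.057, 0.0]
wrist_force: [-1.8, 0.8, 5.3]
opening: 0.581
grasp_force: 63.6
```

Call:
carry_out(plan=[[[0, 0, 0, 0, 0, 0, 0.7], [0, 0, 0, 0, 0, 0, 0.9], [0, 0, 0, 0, 0, 0, 0.95], [0, 0, 0, 0, 0, 0, 0.95], [0, 0, 0.01, 0, 0, 0, 0.95]]])

```text
time_s: 6.08
eef_pos: [0.4661, -0.1761, 0.0399]
eef_rot: [-0.001, 0.998, 0.057, -0.001]
wrist_force: [-0.5, 0.1, 0.2]
opening: 0.954
grasp_force: 0.0
```

Call:
carry_out(plan=[[[0, 0, 0.03, 0, 0, 0, 0.95], [0, 0, 0.07, 0, 0, 0, 0.95], [0, 0, 0.11, 0, 0, 0, 0.95], [0, 0, 0.15, 0, 0, 0, 0.95], [0, 0, 0.19, 0, 0, 0, 0.95]]])

```text
time_s: 6.5
eef_pos: [0.4671, -0.1766, 0.234]
eef_rot: [0.0, 0.998, 0.057, 0.0]
wrist_force: [0.4, -0.5, -0.7]
opening: 0.95
grasp_force: 0.0
```

Call:
carry_out(plan=[[[0, 0, 0.04, 0, 0, 0, 1], [0, 0, 0.07, 0, 0, 0, 1], [0.01, 0.03, 0.08, 0, 0, 0, 1], [0.02, 0.06, 0.08, 0, 0, 0, 1], [0.03, 0.09, 0.08, 0, 0, 0, 1]]])

```text
time_s: 6.92
eef_pos: [0.4981, -0.0865, 0.3137]
eef_rot: [0.001, 0.998, 0.056, 0.002]
wrist_force: [0.5, 0.5, -0.5]
opening: 0.996
grasp_force: 0.0
```

```bash
python3 - <<'E'
from h import *
o=get_obs();print(o["time_s"],o["eef_pos"],o["eef_rot"])
c=camera("scene");save(c,"s2");W=cloud(c);w=W.reshape(-1,3)
H=cv2.cvtColor(c["pixels"],cv2.COLOR_RGB2HSV).reshape(-1,3)
m=(np.hypot(w[:,0]-.466,w[:,1]+.177)<.04)&(w[:,2]>.058)&(w[:,2]<.075);print(m.sum(),w[m].min(0),np.median(w[m],0),w[m].max(0))
m=(np.hypot(w[:,0]-.61,w[:,1]-.129)<.07)&(w[:,2]>.04)&(w[:,2]<.055);print(m.sum(),cv2.minAreaRect(w[m][:,:2].astype(np.float32)),np.median(w[m],0))
E
```

```text
6.9167 [ 0.49806499 -0.08648763  0.3137388 ] [8.14064837e-04 9.98402987e-01 5.64617108e-02 1.69937691e-03]
142 [ 0.42624796 -0.20320086  0.05807718] [ 0.46513789 -0.17690515  0.0662814 ] [ 0.48890883 -0.15428236  0.07476505]
649 ((0.6108376383781433, 0.12904933094978333), (0.10869543999433517, 0.10579576343297958), 39.94663619995117) [0.61324002 0.12954399 0.04456672]
```

Call:
carry_out(plan=[[[0.02, 0.033, 0, 0, 0, 0, 1], [0.04, 0.066, 0, 0, 0, 0, 1], [0.06, 0.1, 0, 0, 0, 0, 1], [0.08, 0.133, 0, 0, 0, 0, 1], [0.1, 0.16, 0, 0, 0, 0, 1]]])

```text
time_s: 7.38
eef_pos: [0.5979, 0.0755, 0.312]
eef_rot: [-0.0, 0.998, 0.058, 0.0]
wrist_force: [0.8, -0.6, -0.2]
opening: 0.997
grasp_force: 0.0
```

Call:
carry_out(plan=[[[0.0165, 0.015, -0.03, 0, 0, 0, 1], [0.0165, 0.015, -0.07, 0, 0, 0, 1], [0.0165, 0.015, -0.11, 0, 0, 0, 1], [0.0165, 0.015, -0.15, 0, 0, 0, 1], [0.0165, 0.015, -0.18, 0, 0, 0, 1]]])

```text
time_s: 7.8
eef_pos: [0.6122, 0.0883, 0.1281]
eef_rot: [-0.0, 0.998, 0.058, -0.002]
wrist_force: [0.5, -0.4, 0.9]
opening: 1.004
grasp_force: 0.0
```

```bash
python3 - <<'E'
from h import *
o=get_obs();print(o["time_s"],o["eef_pos"],o["eef_rot"])
c=camera("wrist");save(c,"w3");w=cloud(c).reshape(-1,3);H=cv2.cvtColor(c["pixels"],cv2.COLOR_RGB2HSV).reshape(-1,3)
m=(np.hypot(w[:,0]-.61,w[:,1]-.129)<.07)&(w[:,2]>.038)&(w[:,2]<.055)&(H[:,0]>8)&(H[:,0]<28)&(H[:,1]>130);p=w[m][:,:2]
print(m.sum(),w[m].min(0),w[m].max(0),np.median(w[m],0))
from scipy.optimize import least_squares
# hole edge: inner points per angle
c0=np.array([.61,.129])
for it in range(4):
    a=np.arctan2(*(p-c0).T[::-1]);r=np.hypot(*(p-c0).T);b=(a/.15).astype(int)
    inn=np.array([p[b==k][r[b==k].argmin()] for k in np.unique(b)]);s=least_squares(lambda v:np.hypot(*(inn-v[:2]).T)-v[2],[*c0,.026],loss="soft_l1",f_scale=.001);c0=s.x[:2]
print(s.x,len(inn))
E
```

```text
7.8 [0.61223037 0.08829554 0.12813998] [-1.55302767e-04  9.98331062e-01  5.77237939e-02 -1.74096589e-03]
10096 [0.55531903 0.07428555 0.03800568] [0.66471268 0.1827927  0.04740417] [0.61554202 0.12977342 0.04488334]
[0.61030808 0.12882379 0.02583848] 41
```

View pics/w3.png

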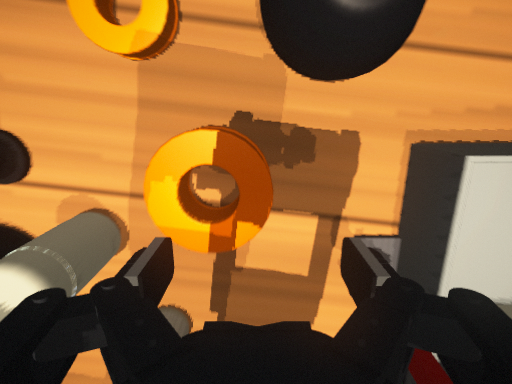

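Spool at (209,188) lies ahead of the fingers as computed, and the way down is clear, with the bottle at (60,260) and the mask at (340,40).

Call:
carry_out(plan=[[[0.001, 0, -0.03, 0, 0, 0, 1], [0.001, 0, -0.06, 0, 0, 0, 1], [0.001, 0, -0.085, 0, 0, 0, 1], [0.001, 0, -0.105, 0, 0, 0, 1], [0.001, 0, -0.117, 0, 0, 0, 1]]])

```text
time_s: 8.27
eef_pos: [0.6142, 0.0879, 0.0132]
eef_rot: [-0.0, 0.998, 0.057, -0.001]
wrist_force: [-0.7, 0.5, -0.0]
opening: 0.998
grasp_force: 0.0
```

Call:
carry_out(plan=[[[0, 0, 0, 0, 0, 0, 0.7], [0, 0, 0, 0, 0, 0, 0.4], [0, 0, 0, 0, 0, 0, 0.1], [0, 0, 0, 0, 0, 0, 0.1], [0, 0, 0, 0, 0, 0, 0.1]]])

```text
time_s: 8.68
eef_pos: [0.6163, 0.0881, 0.0166]
eef_rot: [0.0, 0.998, 0.058, 0.001]
wrist_force: [-2.0, 0.4, 5.6]
opening: 0.333
grasp_force: 70.9
```

Call:
carry_out(plan=[[[0, 0, 0, 0, 0, 0, 0.1], [0, 0, 0, 0, 0, 0, 0.1], [0, 0, 0, 0, 0, 0, 0.1], [0, 0, 0, 0, 0, 0, 0.1], [0, 0, 0, 0, 0, 0, 0.1]]])

```text
time_s: 9.1
eef_pos: [0.6162, 0.0881, 0.0166]
eef_rot: [0.0, 0.998, 0.058, 0.001]
wrist_force: [-2.1, -0.5, 6.5]
opening: 0.334
grasp_force: 70.8
```

Call:
carry_out(plan=[[[0, 0, 0.01, 0, 0, 0, 0.1], [0, 0, 0.03, 0, 0, 0, 0.1], [0, 0, 0.06, 0, 0, 0, 0.1], [0, 0, 0.09, 0, 0, 0, 0.1], [0, 0, 0.12, 0, 0, 0, 0.1]]])

```text
time_s: 9.52
eef_pos: [0.6143, 0.088, 0.1358]
eef_rot: [0.0, 0.998, 0.057, -0.0]
wrist_force: [0.4, 0.3, -3.0]
opening: 0.329
grasp_force: 71.1
```

Call:
carry_out(plan=[[[0, 0, 0.03, 0, 0, 0, 0.1], [0, 0, 0.065, 0, 0, 0, 0.1], [0, 0, 0.1, 0, 0, 0, 0.1], [0, 0, 0.13, 0, 0, 0, 0.1], [0, 0, 0.15, 0, 0, 0, 0.1]]])

```text
time_s: 9.93
eef_pos: [0.6156, 0.088, 0.2891]
eef_rot: [0.0, 0.998, 0.057, 0.002]
wrist_force: [1.1, 0.5, -3.8]
opening: 0.329
grasp_force: 71.2
```

```bash
python3 - <<'E'
from h import *
o=get_obs();print(o["time_s"],o["eef_pos"],o["opening"])
c=camera("wrist");save(c,"w4");w=cloud(c).reshape(-1,3);H=cv2.cvtColor(c["pixels"],cv2.COLOR_RGB2HSV).reshape(-1,3)
m=(w[:,2]>.2)&(H[:,0]>8)&(H[:,0]<28)&(H[:,1]>130);p=w[m];print(m.sum(),p.min(0),p.max(0),np.median(p,0))
z=np.linalg.lstsq(np.c_[p[:,:2],np.ones(len(p))],p[:,2],rcond=None)[0];r=p[:,2]-np.c_[p[:,:2],np.ones(len(p))]@z
k=abs(r)<.004;p=p[k];print(np.linalg.lstsq(np.c_[p[:,:2],np.ones(len(p))],p[:,2],rcond=None)[0])
E
```

```text
9.9333 [0.61557444 0.08801267 0.28909676] 0.32881643818232137
28184 [0.55874643 0.02675309 0.27127646] [0.66709574 0.18202422 0.38151744] [0.63439772 0.1288688  0.31686195]
[-0.00092415 -0.016391    0.31940296]
```

View pics/w4.png

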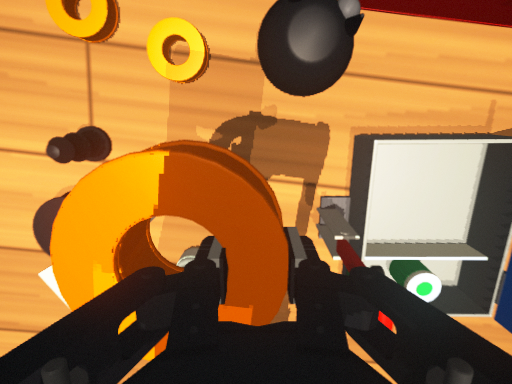

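The spool is held level with its bottom at about z 0.272, above the red clamp's top at (385,318). The canister stands in its bay at (420,285). Now I'll carry the spool over.

Call:
carry_out(plan=[[[-0.002, -0.03, 0.01, 0, 0, 0, 0.1], [-0.004, -0.065, 0.01, 0, 0, 0, 0.1], [-0.007, -0.1, 0.01, 0, 0, 0, 0.1], [-0.009, -0.135, 0.01, 0, 0, 0, 0.1], [-0.011, -0.17, 0.01, 0, 0, 0, 0.1]]])

```text
time_s: 10.4
eef_pos: [0.6029, -0.0831, 0.2934]
eef_rot: [-0.0, 0.998, 0.058, -0.001]
wrist_force: [0.9, 0.2, -4.5]
opening: 0.331
grasp_force: 71.3
```

Call:
carry_out(plan=[[[-0.003, -0.035, 0, 0, 0, 0, 0.1], [-0.005, -0.07, 0, 0, 0, 0, 0.1], [-0.007, -0.095, 0, 0, 0, 0, 0.1], [-0.007, -0.107, 0, 0, 0, 0, 0.1], [-0.007, -0.107, -0.01, 0, 0, 0, 0.1]]])

```text
time_s: 10.82
eef_pos: [0.5971, -0.1923, 0.2854]
eef_rot: [0.001, 0.998, 0.056, 0.001]
wrist_force: [0.6, -0.8, -3.0]
opening: 0.334
grasp_force: 71.5
```

Call:
carry_out(plan=[[[0, 0, -0.035, 0, 0, 0, 0.1], [0, 0, -0.07, 0, 0, 0, 0.1], [0, 0, -0.105, 0, 0, 0, 0.1], [0, 0, -0.135, 0, 0, 0, 0.1], [0, 0, -0.16, 0, 0, 0, 0.1]]])

```text
time_s: 11.23
eef_pos: [0.5953, -0.1863, 0.1204]
eef_rot: [-0.001, 0.998, 0.058, -0.002]
wrist_force: [-0.2, -0.6, -3.3]
opening: 0.333
grasp_force: 71.3
```

```bash
python3 - <<'E'
from h import *
o=get_obs();print(o["time_s"],o["eef_pos"],o["eef_rot"])
c=camera("wrist");save(c,"w5");w=cloud(c).reshape(-1,3);H=cv2.cvtColor(c["pixels"],cv2.COLOR_RGB2HSV).reshape(-1,3)
m=(w[:,2]>.1)&(w[:,2]<.2)&(H[:,0]>8)&(H[:,0]<28)&(H[:,1]>130);p=w[m];print(m.sum(),p.min(0),p.max(0),np.median(p,0))
E
```

```text
11.2333 [ 0.59528986 -0.18632173  0.12037031] [-0.00140192  0.99831404  0.05799914 -0.00179037]
27653 [ 0.52039845 -0.26048557  0.10025263] [ 0.6964193  -0.03214878  0.19984146] [ 0.61471784 -0.14451774  0.14805209]
```

View pics/w5.png

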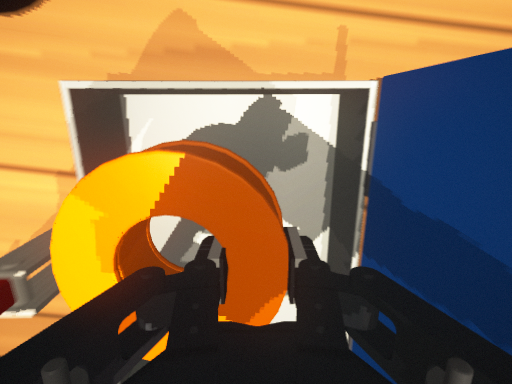

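Over the large bay with margins all round, as computed. I'll lower it.

Call:
carry_out(plan=[[[0, 0, -0.025, 0, 0, 0, 0.1], [0, 0, -0.05, 0, 0, 0, 0.1], [0, 0, -0.07, 0, 0, 0, 0.1], [0, 0, -0.082, 0, 0, 0, 0.1], [0, 0, -0.088, 0, 0, 0, 0.1]]])

```text
time_s: 11.7
eef_pos: [0.5959, -0.1873, 0.0344]
eef_rot: [-0.001, 0.998, 0.058, -0.001]
wrist_force: [-0.4, 0.7, -5.7]
opening: 0.331
grasp_force: 70.7
```

Call:
carry_out(plan=[[[0, 0, -0.002, 0, 0, 0, 0.1], [0, 0, -0.004, 0, 0, 0, 0.1], [0, 0, -0.006, 0, 0, 0, 0.1], [0, 0, -0.008, 0, 0, 0, 0.1], [0, 0, -0.008, 0, 0, 0, 0.1]]])

```text
time_s: 12.12
eef_pos: [0.5974, -0.1892, 0.0289]
eef_rot: [0.0, 0.998, 0.057, 0.0]
wrist_force: [-0.6, 0.3, -4.4]
opening: 0.334
grasp_force: 70.7
```

Call:
carry_out(plan=[[[0, 0, -0.002, 0, 0, 0, 0.1], [0, 0, -0.004, 0, 0, 0, 0.1], [0, 0, -0.005, 0, 0, 0, 0.1], [0, 0, -0.006, 0, 0, 0, 0.1], [0, 0, -0.006, 0, 0, 0, 0.1]]])

```text
time_s: 12.53
eef_pos: [0.5973, -0.1893, 0.0229]
eef_rot: [0.0, 0.998, 0.057, 0.0]
wrist_force: [-2.2, 0.3, 1.5]
opening: 0.329
grasp_force: 74.2
```

Call:
carry_out(plan=[[[0, 0, 0, 0, 0, 0, 0.4], [0, 0, 0, 0, 0, 0, 0.5], [0, 0, 0, 0, 0, 0, 0.58], [0, 0, 0, 0, 0, 0, 0.58], [0, 0, 0, 0, 0, 0, 0.58]]])

```text
time_s: 12.95
eef_pos: [0.5971, -0.1889, 0.0224]
eef_rot: [0.0, 0.998, 0.057, 0.0]
wrist_force: [-0.2, 0.3, 0.4]
opening: 0.58
grasp_force: 0.0
```

Call:
carry_out(plan=[[[0, 0, 0.015, 0, 0, 0, 0.58], [0, 0, 0.035, 0, 0, 0, 0.58], [0, 0, 0.065, 0, 0, 0, 0.58], [0, 0, 0.1, 0, 0, 0, 0.58], [0, 0, 0.135, 0, 0, 0, 0.58]]])

```text
time_s: 13.37
eef_pos: [0.5964, -0.1886, 0.158]
eef_rot: [-0.0, 0.998, 0.057, -0.001]
wrist_force: [0.8, -0.5, 0.5]
opening: 0.58
grasp_force: 0.0
```

Call:
carry_out(plan=[[[0, 0, 0.035, 0, 0, 0, 0.3], [0, 0, 0.075, 0, 0, 0, 0], [0, 0, 0.115, 0, 0, 0, 0], [0, 0, 0.155, 0, 0, 0, 0], [0, 0, 0.18, 0, 0, 0, 0]]])

```text
time_s: 13.78
eef_pos: [0.5979, -0.1893, 0.3427]
eef_rot: [0.002, 0.998, 0.057, 0.003]
wrist_force: [0.4, -0.4, 0.4]
opening: 0.004
grasp_force: 0.0
```

```bash
python3 - <<'E'
from h import *
o=get_obs();print(o["time_s"],o["eef_pos"],o["opening"])
C=np.array([.5524,-.168]);X=np.array([.12,-.993]);Y=np.array([.993,.12])
for n in("scene","top","wrist"):
    c=camera(n);save(c,n+"6");w=cloud(c).reshape(-1,3);H=cv2.cvtColor(c["pixels"],cv2.COLOR_RGB2HSV).reshape(-1,3)
    b=np.c_[(w[:,:2]-C)@X,(w[:,:2]-C)@Y,w[:,2]]
    f=lambda m,t:print(n,t,m.sum(),np.percentile(b[m],[1,50,99],axis=0).round(4).tolist() if m.sum()>3 else "")
    org=(H[:,0]>8)&(H[:,0]<28)&(H[:,1]>150)
    f(org&(abs(b[:,0])<.09)&(b[:,1]>-.04)&(b[:,1]<.12)&(b[:,2]>.045)&(b[:,2]<.06),"spool top")
    f((abs(b[:,0])<.06)&(b[:,1]>-.12)&(b[:,1]<-.055)&(b[:,2]>.06)&(b[:,2]<.072),"can top")
    blue=(H[:,0]>105)&(H[:,0]<130)&(H[:,1]>120)
    m=blue&(b[:,0]>.08)&(b[:,0]<.2)&(abs(b[:,1])<.14)&(b[:,2]>.1);f(m,"lid")
    if m.sum()>50: print("  x vs z",np.polyfit(b[m,2],b[m,0],1))
    red=((H[:,0]<6)|(H[:,0]>174))&(H[:,1]>150)
    m=red&(b[:,2]>.1)&(b[:,2]<.26)&(abs(b[:,0]+.135)<.06)&(abs(b[:,1])<.04);f(m,"clamp")
    f(m&(b[:,2]>.21),"clamp grip")
E
```

```text
13.7833 [ 0.5978604  -0.18930001  0.34272955] 0.004035844568375182
scene spool top 460 [[-0.0636, -0.0079, 0.0462], [-0.015, 0.0456, 0.0507], [0.0365, 0.0939, 0.055]]
scene can top 119 [[-0.0241, -0.1125, 0.0611], [-0.001, -0.0863, 0.066], [0.0234, -0.0634, 0.0702]]
scene lid 93 [[0.1038, -0.1272, 0.1193], [0.1177, 0.0434, 0.2774], [0.124, 0.1309, 0.2951]]
  x vs z [0.07396659 0.0974749 ]
scene clamp 79 [[-0.1484, -0.0116, 0.1101], [-0.1435, 0.0081, 0.2273], [-0.1362, 0.0181, 0.2374]]
scene clamp grip 58 [[-0.1487, -0.0116, 0.2117], [-0.1449, 0.0055, 0.2319], [-0.1362, 0.0184, 0.2375]]
top spool top 0 
top can top 53 [[-0.0013, -0.1144, 0.0603], [0.0143, -0.0985, 0.066], [0.0241, -0.0788, 0.0716]]
top lid 139 [[0.1169, -0.1304, 0.272], [0.1205, -0.0476, 0.279], [0.1245, 0.0576, 0.2984]]
  x vs z [-0.00771601  0.12263655]
top clamp 38 [[-0.1471, -0.012, 0.2197], [-0.1413, 0.0024, 0.2328], [-0.133, 0.0129, 0.2396]]
top clamp grip 38 [[-0.1471, -0.012, 0.2197], [-0.1413, 0.0024, 0.2328], [-0.133, 0.0129, 0.2396]]
wrist spool top 2039 [[-0.062, -0.0043, 0.0484], [-0.0186, 0.0579, 0.051], [0.04, 0.0957, 0.0529]]
wrist can top 216 [[-0.0239, -0.1, 0.0609], [-0.0118, -0.0739, 0.0657], [0.0075, -0.0635, 0.0676]]
wrist lid 12745 [[0.102, -0.0877, 0.1041], [0.1127, 0.0454, 0.2275], [0.1216, 0.129, 0.2926]]
  x vs z [0.09140573 0.09213551]
wrist clamp 1223 [[-0.1449, -0.0136, 0.1113], [-0.1337, 0.0054, 0.2244], [-0.1311, 0.0173, 0.2355]]
wrist clamp grip 866 [[-0.1451, -0.0138, 0.2106], [-0.1346, 0.0038, 0.2312], [-0.1311, 0.0174, 0.2357]]
```

Spool is at box (-0.013, 0.043) and canister at (-0.001, -0.088), both on the floor. The lid is at about 1.65 rad, so next I'll go behind it with the fingers shut.

Call:
carry_out(plan=[[[-0.006, -0.035, 0, 0, 0, 0, 0], [-0.013, -0.072, 0, 0, 0, 0, 0], [-0.02, -0.11, 0, 0, 0, 0, 0], [-0.026, -0.143, 0, 0, 0, 0, 0], [-0.026, -0.143, 0, 0, 0, 0, 0]]])

```text
time_s: 14.35
eef_pos: [0.5683, -0.3376, 0.3341]
eef_rot: [-0.0, 0.999, 0.054, -0.002]
wrist_force: [0.1, -0.8, -0.8]
opening: 0.0
grasp_force: 0.0
```

Call:
carry_out(plan=[[[0, 0, -0.03, 0, 0, 0, 0], [0, 0, -0.06, 0, 0, 0, 0], [0, 0, -0.092, 0, 0, 0, 0], [-0.001, 0.008, -0.092, 0, 0, 0, 0], [-0.002, 0.015, -0.092, 0, 0, 0, 0]]])

```text
time_s: 14.77
eef_pos: [0.5674, -0.3154, 0.2421]
eef_rot: [-0.002, 0.998, 0.057, -0.003]
wrist_force: [0.4, -2.1, 0.9]
opening: 0.002
grasp_force: 0.0
```

Call:
carry_out(plan=[[[-0.001, 0.012, 0.003, 0, 0, 0, 0], [-0.003, 0.024, 0.006, 0, 0, 0, 0], [-0.005, 0.04, 0.009, 0, 0, 0, 0], [-0.007, 0.056, 0.008, 0, 0, 0, 0], [-0.009, 0.073, 0.006, 0, 0, 0, 0]]])

```text
time_s: 15.18
eef_pos: [0.5607, -0.2426, 0.2538]
eef_rot: [0.001, 0.998, 0.058, 0.002]
wrist_force: [2.4, -1.7, 0.7]
opening: -0.002
grasp_force: 0.9
```

Call:
carry_out(plan=[[[-0.002, 0.016, -0.009, 0, 0, 0, 0], [-0.004, 0.033, -0.016, 0, 0, 0, 0], [-0.006, 0.048, -0.025, 0, 0, 0, 0], [-0.0075, 0.063, -0.034, 0, 0, 0, 0], [-0.009, 0.076, -0.045, 0, 0, 0, 0]]])

```text
time_s: 15.6
eef_pos: [0.5514, -0.1658, 0.2077]
eef_rot: [0.001, 0.998, 0.058, 0.001]
wrist_force: [0.9, -0.4, 1.6]
opening: -0.001
grasp_force: 0.7
```

```bash
python3 - <<'E'
from h import *
o=get_obs();print(o["time_s"],o["eef_pos"],o["wrist_force"])
c=camera("scene");save(c,"s7")
E
```

```text
15.6 [ 0.55136935 -0.16580213  0.20770385] [ 0.87069855 -0.44914106  1.62788427]
```

View pics/s7.png

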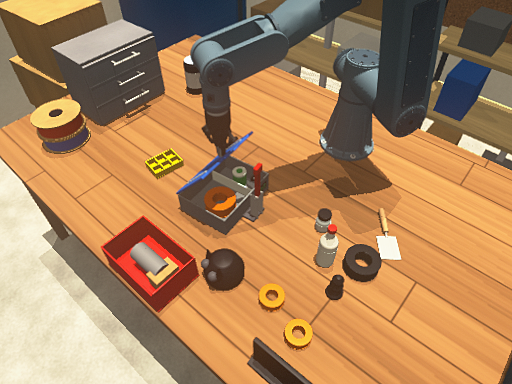

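The lid (edge-on at (215,170)) is about halfway down with the fingers on its outer face. The spool (220,200) and canister (240,175) sit in the box.

Call:
carry_out(plan=[[[-0.0015, 0.0125, -0.012, 0, 0, 0, 0], [-0.003, 0.024, -0.026, 0, 0, 0, 0], [-0.004, 0.034, -0.04, 0, 0, 0, 0], [-0.0045, 0.036, -0.057, 0, 0, 0, 0], [-0.005, 0.039, -0.075, 0, 0, 0, 0]]])

```text
time_s: 16.07
eef_pos: [0.5465, -0.128, 0.1317]
eef_rot: [0.0, 0.998, 0.058, 0.001]
wrist_force: [-0.1, -0.7, 1.7]
opening: -0.001
grasp_force: 0.6
```

Call:
carry_out(plan=[[[0, 0, -0.012, 0, 0, 0, 0], [0, 0, -0.023, 0, 0, 0, 0], [0, 0, -0.032, 0, 0, 0, 0], [0, 0, -0.04, 0, 0, 0, 0], [0, 0, -0.046, 0, 0, 0, 0]]])

```text
time_s: 16.48
eef_pos: [0.546, -0.1291, 0.0847]
eef_rot: [-0.0, 0.998, 0.057, -0.0]
wrist_force: [-2.8, 2.3, 29.2]
opening: 0.001
grasp_force: 17.1
```

Call:
carry_out(plan=[[[0, 0, 0, 0, 0, 0, 0], [0, 0, 0.01, 0, 0, 0, 0], [0, 0, 0.04, 0, 0, 0, 0], [0, 0, 0.08, 0, 0, 0, 0], [0, 0, 0.12, 0, 0, 0, 0]]])

```text
time_s: 16.9
eef_pos: [0.5452, -0.1289, 0.2065]
eef_rot: [-0.0, 0.998, 0.057, -0.001]
wrist_force: [0.9, 0.1, 1.0]
opening: -0.004
grasp_force: 0.0
```

Call:
carry_out(plan=[[[0, 0, 0.03, 0, 0, 0, 0], [0, 0, 0.06, 0, 0, 0, 0], [0, 0, 0.09, 0, 0, 0, 0], [0, 0, 0.09, 0, 0, 0, 0], [0, 0, 0.09, 0, 0, 0, 0]]])

```text
time_s: 17.32
eef_pos: [0.5471, -0.1297, 0.2985]
eef_rot: [0.001, 0.998, 0.057, 0.003]
wrist_force: [0.5, 0.6, 0.1]
opening: -0.0
grasp_force: 0.0
```

```bash
python3 - <<'E'
from h import *
o=get_obs();print(o["time_s"],o["eef_pos"],o["wrist_force"])
C=np.array([.5524,-.168]);X=np.array([.12,-.993]);Y=np.array([.993,.12])
for n in("scene","wrist"):
    c=camera(n);save(c,n+"8");w=cloud(c).reshape(-1,3);H=cv2.cvtColor(c["pixels"],cv2.COLOR_RGB2HSV).reshape(-1,3)
    b=np.c_[(w[:,:2]-C)@X,(w[:,:2]-C)@Y,w[:,2]]
    blue=(H[:,0]>105)&(H[:,0]<130)&(H[:,1]>120)
    m=blue&(abs(b[:,0])<.12)&(abs(b[:,1])<.14)&(b[:,2]>.06)&(b[:,2]<.15)
    print(n,m.sum(),np.percentile(b[m],[1,50,99],axis=0).round(4).tolist(),"z vs x",np.polyfit(b[m,0],b[m,2],1))
    red=((H[:,0]<6)|(H[:,0]>174))&(H[:,1]>150)
    m=red&(b[:,2]>.1)&(b[:,2]<.26)&(abs(b[:,0]+.135)<.06)&(abs(b[:,1])<.04)
    if m.sum(): print("clamp",np.percentile(b[m],[1,50,99],axis=0).round(4).tolist())
E
```

```text
17.3167 [ 0.54713437 -0.12967206  0.29850304] [0.45352244 0.57578945 0.05346597]
scene 2868 [[-0.1088, -0.1264, 0.0792], [-0.0043, 0.0194, 0.0849], [0.0944, 0.1299, 0.0891]] z vs x [0.00464208 0.08484067]
clamp [[-0.1486, -0.0125, 0.1075], [-0.1435, 0.0033, 0.226], [-0.1363, 0.018, 0.2376]]
wrist 9583 [[-0.1148, -0.1263, 0.0825], [-0.0137, 0.0086, 0.085], [0.0981, 0.1309, 0.0868]] z vs x [0.00364965 0.08507686]
clamp [[-0.1456, -0.0137, 0.1118], [-0.134, 0.0048, 0.2273], [-0.1316, 0.0171, 0.2358]]
```

The lid is shut, with its top level at 85 mm, and the clamp is still up. Now I'll go behind the clamp.

Call:
carry_out(plan=[[[-0.004, 0.037, 0, 0, 0, 0, 0], [-0.008, 0.075, 0, 0, 0, 0, 0], [-0.013, 0.112, 0, 0, 0, 0, 0], [-0.0165, 0.15, 0, 0, 0, 0, 0], [-0.0165, 0.15, 0, 0, 0, 0, 0]]])

```text
time_s: 17.83
eef_pos: [0.5275, 0.0269, 0.2935]
eef_rot: [-0.002, 0.998, 0.06, -0.002]
wrist_force: [0.4, 0.5, 0.4]
opening: 0.002
grasp_force: 0.0
```

Call:
carry_out(plan=[[[0, 0, -0.03, 0, 0, 0, 0], [0, 0, -0.06, 0, 0, 0, 0], [0, 0, -0.084, 0, 0, 0, 0], [0, 0, -0.084, 0, 0, 0, 0], [0, 0, -0.084, 0, 0, 0, 0]]])

```text
time_s: 18.25
eef_pos: [0.5279, 0.021, 0.2092]
eef_rot: [-0.001, 0.998, 0.057, -0.003]
wrist_force: [0.4, 0.3, 0.8]
opening: 0.003
grasp_force: 0.0
```

Call:
carry_out(plan=[[[0.002, -0.015, 0.001, 0, 0, 0, 0], [0.003, -0.027, 0.002, 0, 0, 0, 0], [0.004, -0.035, 0.004, 0, 0, 0, 0], [0.0055, -0.046, 0.004, 0, 0, 0, 0], [0.007, -0.058, 0.003, 0, 0, 0, 0]]])

```text
time_s: 18.67
eef_pos: [0.5371, -0.0379, 0.2156]
eef_rot: [0.0, 0.998, 0.057, 0.001]
wrist_force: [0.1, 0.4, 0.6]
opening: 0.003
grasp_force: 0.8
```

Call:
carry_out(plan=[[[0.001, -0.011, -0.0025, 0, 0, 0, 0], [0.0025, -0.022, -0.0055, 0, 0, 0, 0], [0.004, -0.033, -0.01, 0, 0, 0, 0], [0.005, -0.043, -0.0155, 0, 0, 0, 0], [0.0065, -0.052, -0.0225, 0, 0, 0, 0]]])

```text
time_s: 19.08
eef_pos: [0.5432, -0.0904, 0.1914]
eef_rot: [0.0, 0.998, 0.057, 0.0]
wrist_force: [-0.6, 1.2, 1.9]
opening: 0.002
grasp_force: 0.8
```

Call:
carry_out(plan=[[[0.001, -0.009, -0.007, 0, 0, 0, 0], [0.002, -0.017, -0.0155, 0, 0, 0, 0], [0.003, -0.024, -0.0245, 0, 0, 0, 0], [0.0035, -0.03, -0.0345, 0, 0, 0, 0], [0.0045, -0.036, -0.0445, 0, 0, 0, 0]]])

```text
time_s: 19.5
eef_pos: [0.5473, -0.1254, 0.146]
eef_rot: [-0.0, 0.998, 0.057, -0.0]
wrist_force: [0.3, 0.7, 1.7]
opening: 0.001
grasp_force: 0.6
```

Call:
carry_out(plan=[[[0.001, -0.007, -0.01, 0, 0, 0, 0], [0.0015, -0.013, -0.02, 0, 0, 0, 0], [0.002, -0.017, -0.026, 0, 0, 0, 0], [0.002, -0.018, -0.03, 0, 0, 0, 0], [0.002, -0.018, -0.032, 0, 0, 0, 0]]])

```text
time_s: 19.92
eef_pos: [0.5492, -0.1433, 0.1144]
eef_rot: [-0.0, 0.998, 0.057, -0.0]
wrist_force: [-0.9, -0.5, 0.7]
opening: 0.0
grasp_force: 0.6
```

Call:
carry_out(plan=[[[0, 0, -0.001, 0, 0, 0, 0], [0, 0, -0.002, 0, 0, 0, 0], [0, 0, -0.003, 0, 0, 0, 0], [0, 0, -0.003, 0, 0, 0, 0], [0, 0, -0.003, 0, 0, 0, 0]]])

```text
time_s: 20.33
eef_pos: [0.5495, -0.1431, 0.1139]
eef_rot: [0.001, 0.998, 0.058, 0.0]
wrist_force: [-5.8, -0.0, 7.9]
opening: 0.005
grasp_force: 4.4
```

Call:
carry_out(plan=[[[0, 0, -0.002, 0, 0, 0, 0], [0, 0, -0.003, 0, 0, 0, 0], [0, 0, -0.004, 0, 0, 0, 0], [0, 0, -0.004, 0, 0, 0, 0], [0, 0, -0.004, 0, 0, 0, 0]]])

```text
time_s: 20.75
eef_pos: [0.5498, -0.1432, 0.1134]
eef_rot: [0.001, 0.998, 0.058, 0.0]
wrist_force: [-16.4, 3.8, 33.9]
opening: 0.003
grasp_force: 16.6
```

Call:
carry_out(plan=[[[0, 0, 0.01, 0, 0, 0, 0], [0, 0, 0.03, 0, 0, 0, 0], [0, 0, 0.06, 0, 0, 0, 0], [0, 0, 0.1, 0, 0, 0, 0], [0, 0, 0.14, 0, 0, 0, 0]]])

```text
time_s: 21.17
eef_pos: [0.5489, -0.1422, 0.2495]
eef_rot: [-0.0, 0.998, 0.058, -0.0]
wrist_force: [0.5, -0.6, 0.3]
opening: -0.002
grasp_force: 0.0
```

Call:
carry_out(plan=[[[0, 0, 0.02, 0, 0, 0, 0], [0, 0, 0.02, 0, 0, 0, 0], [0, 0, 0.02, 0, 0, 0, 0], [0, 0, 0.02, 0, 0, 0, 0], [0, 0, 0.02, 0, 0, 0, 0]]])

```text
time_s: 21.58
eef_pos: [0.5486, -0.1424, 0.2664]
eef_rot: [-0.001, 0.998, 0.057, -0.001]
wrist_force: [0.7, -0.7, -0.4]
opening: 0.001
grasp_force: 0.0
```

```bash
python3 - <<'E'
from h import *
o=get_obs();print(o["time_s"],o["eef_pos"],o["wrist_force"])
C=np.array([.5524,-.168]);X=np.array([.12,-.993]);Y=np.array([.993,.12])
for n in("scene","wrist"):
    c=camera(n);save(c,n+"9");w=cloud(c).reshape(-1,3);H=cv2.cvtColor(c["pixels"],cv2.COLOR_RGB2HSV).reshape(-1,3)
    b=np.c_[(w[:,:2]-C)@X,(w[:,:2]-C)@Y,w[:,2]]
    blue=(H[:,0]>105)&(H[:,0]<130)&(H[:,1]>120)
    m=blue&(abs(b[:,0])<.12)&(abs(b[:,1])<.14)&(b[:,2]>.06)&(b[:,2]<.15)
    print(n,m.sum(),"lid z vs x",np.polyfit(b[m,0],b[m,2],1))
    red=((H[:,0]<6)|(H[:,0]>174))&(H[:,1]>150)
    m=red&(b[:,2]>.09)&(b[:,2]<.26)&(b[:,0]>-.14)&(b[:,0]<.03)&(abs(b[:,1])<.04)
    if m.sum(): print("clamp",m.sum(),np.percentile(b[m],[1,50,99],axis=0).round(4).tolist())
    g=m&(b[:,0]>-.032); print("grip block z",np.percentile(b[g,2],[50,90]),np.polyfit(b[g&(b[:,2]>.108),0],b[g&(b[:,2]>.108),2],1))
E
```

```text
21.5833 [ 0.54859571 -0.14236519  0.26636815] [ 0.69678275 -0.66225037 -0.43712394]
scene 2682 lid z vs x [0.00297035 0.08486   ]
clamp 176 [[-0.1346, -0.0099, 0.1032], [-0.0735, 0.0026, 0.1099], [-0.008, 0.0155, 0.1153]]
grip block z [0.11307717 0.11473072] [0.0621091  0.11398731]
wrist 10897 lid z vs x [0.00247681 0.08507365]
clamp 1924 [[-0.1322, -0.0129, 0.1041], [-0.0728, 0.0014, 0.1103], [-0.0025, 0.0156, 0.1153]]
grip block z [0.11368471 0.11474759] [0.03367519 0.11398636]
```

View pics/scene9.png

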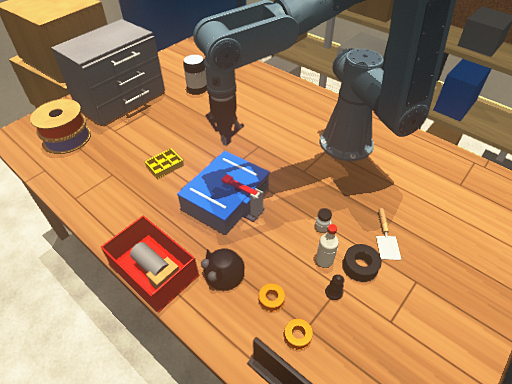

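The lid (225,190) is shut, with the red clamp (240,186) level on it at 114 mm. The bystanders are in place and the robot is clear of everything, so I'm handing in.

```bash
python3 -c "
from bench import hand_in
print(hand_in())"
```

```text
the job is handed in; nothing more can be done
None
```

The job is handed in (no verdict returned): the spool and canister measured in place on their bay floors before closing, the lid is shut, the clamp is level on it, and no bystander visibly moved.

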